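Unguard a stand-off insulator and gauge the coating on its cap

ROBOT

A 7-joint arm with a two-finger parallel gripper is mounted at the origin on the work surface. World frame = base frame: x ahead of the robot, y to its left, z up, the work surface at z = 0. Lengths are in m, angles in rad, forces in N, time in s.
With the tool pointing down it reaches from about 0.425 to 0.875 m from the base axis. Payload 4.7 kg.
Tool frame: the origin (TCP) lies at the very end of the fingers, on their centre line; the grasp point (between the pads) lies 19 mm behind it; z points along the fingers, y is the line along which they close (so a half turn about z gives the same grasp; the last joint's range is limited). The gripper opens to 87 mm and grips with 3 to 60 N. Pads are 19 mm wide; open, the fingers measure 117 mm over their backs; the gripper's body (75 mm by 190 mm) begins 51 mm behind the grasp point.
Start: joints at [-1.165, 0.321, -0.07, 1.45, 0.023, 1.371, -0.057], TCP at [0.248, 0.601, 0.223] pointing down, gripper open.
Joint ranges: [-2.86, 2.86], [-0.3, 2.09], [-1.38, 1.24], [0.06, 2.45], [-1.56, 4.7], [0.09, 2.05], [-2.69, 2.69]. Speed limits (rad/s): [2.57, 2.57, 3.14, 3.14, 3.14, 3.14, 3.14].

INTERFACE

Orientations are given as a rotation vector (axis times angle).
In Python, from bench import get_state, get_image, get_calibration, close_job gives the robot as it stands.
- The arm moves only by the shell command python3 -m crank 'ROWS' [FORCE]. ROWS is JSON, a list of rows, each a list of 5 numbers: the opening, from 0 (shut) to 1 (fully open), then the shift along the world's x, y, z in units of 0.2 m (1.0 is 0.2 m), then the turn about the world's z in units of 2 pi rad (1.0 is 2 pi rad). A call has 1 to 5 rows; each row is the pose to reach, as a shift and turn from the pose commanded when the call began, turning the shorter way round; what a row does not reach only later rows make up. A row lasts 1/8 s, in which the tool goes at most 62.5 mm and 10.7 degrees, less where a joint would pass 70% of its speed; a pose out of reach is approached as far as the arm can. A call with a number of a shift or a turn outside -1 to 1 is refused whole. A call with a gripper value outside its range is refused whole. The fingers move at their own pace and stop on an object; FORCE is the grip in N (left out, the last holds). Time passes only in rows, so rows that repeat a pose let the fingers close. It gives the time, the measured TCP pose, the force, the opening and the grip force at its end, in the units of the state.
- get_state(): the state, without advancing time (a new reading comes with each control period).
- get_image(name): name is "scene" or "top"; returns the picture (480x640x3 uint8, red, green, blue); there is no depth.
- get_calibration(name): a dict with "fovy" (degrees; the focal length in pixels is half the picture's height over the tangent of half this angle, whatever the lens; pixels are square), "cx", "cy" (the principal point, pixels), "R" (3x3) and "t" (3): a world point X has camera coordinates R X + t. Camera axes: x right, y down, z forward; pixel columns grow to the right and rows downward; lengths in m; the calibration is good to about 2 mm. A picture is of the moment at which its call begins. get_calibration takes no time and is no camera call.
- close_job(): hands the job in; it is judged then, once.
The state is a dict: "time": time; "joint_positions": joint angles; "qd": joint speeds; "joint_torque": joint torques, N m; "position": TCP position; "tool_rot": TCP orientation; "ft_force": force on the tool from outside, world axes, zero at the start; "torque": the same for the moment, N m; "grip_width": opening from 0.0 (shut) to 1.0 (fully open); "grip_force": force on a finger pad.
Only numpy, scipy, OpenCV 4.12 (cv2) and the standard library are available. Lean on these libraries where they do the work, as an engineer would, in place of code of your own. Each camera call takes 0.05 s, during which the arm holds its last target. There are 200 camera calls.

TASK

Lift the bent-steel guard off the leaning insulator and hang it astride the horizontal bar. Then draw the coating gauge from its stand and hold its sprung tip inside the ring scribed on the insulator's sloping metal cap, with the gauge square to that face and pressed so lightly that the tip goes about halfway in. Finish while still holding the gauge there; never press hard, and leave the other things on the bench where they are.

Things in the scene. Friction and masses are not known exactly. Their poses are not given: they have to be found in the camera images.
- fixture: Fixed dark steel base plate 150 x 130 x 10 mm carrying the leaning insulator on a wooden wedge. Origin: centre of the underside; z up. The insulator leans 0.35 rad (20 degrees) towards the plate's -x. Position and yaw vary.
- cap: Flat round aluminium cap, 46 mm across, on top of the ribbed white insulator (ribs 56 mm across), fixed. Origin: on the face, at the centre of the scribed dark ring (ring 20 mm across on its mean line), which is the centre of the cap; z is the face's outward normal, 0.35 rad from vertical, leaning to the fixture's -x. The origin lies at (-10, 0, 85) mm in the fixture's frame.
- guard: Loose bent-steel guard, 0.2-0.33 kg: an inverted U with a shallow peaked roof, 46 mm wide (x), 98 mm over its legs at +-y, 90 mm clear between them. Starts on the base plate astride the insulator, hiding it, axes roughly along the fixture's. Origin: midway between the feet at foot level; z up. Lift it at least 95 mm straight up to clear the insulator.
- guard_tab (a point): Middle of the upright grip tab on the guard's roof, 137 mm above the feet. Tab 12 mm thick (guard's x), 40 mm long (y); the roof below it is 109 mm and the tab's top 160 mm above the feet.
- guard_ridge (a point): Point at the middle of the guard, just at the roof's ridge, 105 mm above the feet. The ridge runs along the guard's x; the roof's underside there rests on the bar when hung.
- bar: Fixed hanging bar: round steel bar 12 mm thick, 212 mm clear between two posts, along the body's x. Its centre line is 150 mm and its top 156 mm above the origin, which is on the bench below the bar's middle. The posts end level with the top of the bar. The bar and the gauge stand may swap sides of the bench.
- bar_mid (a point): Middle of the hanging bar, on its centre line.
- stand: Fixed grey plastic block 90 x 70 x 55 mm with an upright through hole 22 mm wide at its centre. Origin: centre of the underside.
- gauge: Loose pen-like coating gauge, 0.10-0.17 kg, upright, barrel in the stand's hole. Origin: on its axis at the shoulder that rests on the stand's top; z runs up the axis, away from the tip. Black rounded-box handle 34 mm (x) x 26 mm (y), up to 72 mm above the shoulder, with a 34 mm round flange 4 mm thick at its foot; steel barrel 18 mm across, to 30 mm below the shoulder.
- gauge_tip (a point): Very end of the gauge's sprung brass tip (8 mm across, round end), on the gauge's axis, 42 mm below the shoulder when free; it moves with the tip.
- plunger (a joint): How far the gauge's tip is pushed in: 0 free, 0.008 m at its stop. Sprung: about 0.8 N to start, plus 0.4 N per mm (2.4 N halfway, 4 N at the stop).
- spare: Bystander, leave alone. White ribbed insulator like the leaning one, 56 mm across, 58 mm high, upright, no ring on its cap, towards the back.
- wrench: Bystander, leave alone. Steel wrench lying at the left.
- screwdriver: Bystander, leave alone. Screwdriver lying at the right.
- collar: Bystander, leave alone. Steel ring 70 mm across, 22 mm high, near the robot.
- cleaner: Bystander, leave alone. Bottle 52 mm across, 130 mm high, towards the back.
- tape: Bystander, leave alone. Roll of grey tape, 90 mm across, 25 mm high, near the robot.
- tin: Bystander, leave alone. Plain tin 60 mm across, 90 mm high, at the left.
Things that resemble listed ones, but are neither listed nor needed, are in the scene too. Leave any purple or red look-alike of the gauge alone.

How it is judged:
By the outcome, as a careful person would: the job done as asked, in the order asked, and still so for the second after the job is handed in, while the arm keeps its last pose, push and grip.
It also fails if it takes over 66 s, if anything falls off the work surface, if the arm or the gripper's body presses on something with over 40 N, if the wrist force passes 120 N, or if a joint passes its speed limit or range.

## Working session

There is one attempt and no reset: what is moved stays moved. The work goes in short steps, Python scripts to look and compute and a shell command to move; the robot and the scene stay as the last step left them, time stands still between calls to the robot, and variables do not carry over. Pictures are saved under pics/ and viewed, at most 10 in all, crops included, and the job is handed in when it is done.

```bash
mkdir -p pics; ls
python3 - <<'E'
from bench import *
import cv2,numpy as np
s=get_state();print({k:np.round(v,3).tolist() for k,v in s.items()})
for n in("scene","top"):
    im=get_image(n);cv2.imwrite(f"pics/{n}0.png",im[...,::-1]);c=get_calibration(n);print(n,c, -np.array(c["R"]).T@np.array(c["t"]))
E
```

```text
pics
{'time': 0.0, 'joint_positions': [-1.165, 0.322, -0.07, 1.452, 0.023, 1.371, -0.057], 'qd': [-0.0, 0.0, -0.001, -0.001, 0.001, 0.002, -0.0], 'joint_torque': [0.0, -49.13, -0.404, -31.253, -0.064, 0.044, 0.0], 'position': [0.248, 0.6, 0.221], 'tool_rot': [-0.611, -3.081, 0.003], 'ft_force': [-1.538, -0.391, 0.688], 'torque': [0.004, 0.01, 0.054], 'grip_force': 0.0, 'grip_width': 0.996}
scene {'fovy': 56.85292028367268, 'cx': 320.9691174378899, 'cy': 244.22328269899728, 'R': array([[ 0.81592028,  0.57810755, -0.00810946],
       [ 0.391544  , -0.56282269, -0.72795873],
       [-0.42540262,  0.59078107, -0.68557299]]), 't': array([-0.45792071, -0.12406114,  1.36765953])} [ 1.00400814 -0.61308437  0.84360555]
top {'fovy': 48.33285705194144, 'cx': 312.39872256321286, 'cy': 248.98892921497955, 'R': array([[-0.01245925, -0.9999126 ,  0.00442168],
       [-0.99892753,  0.01224952, -0.04465127],
       [ 0.04459321, -0.00497326, -0.99899285]]), 't': array([0.01949073, 0.54833027, 1.33736086])} [0.48834783 0.01942328 1.3604114 ]
```

View pics/scene0.png

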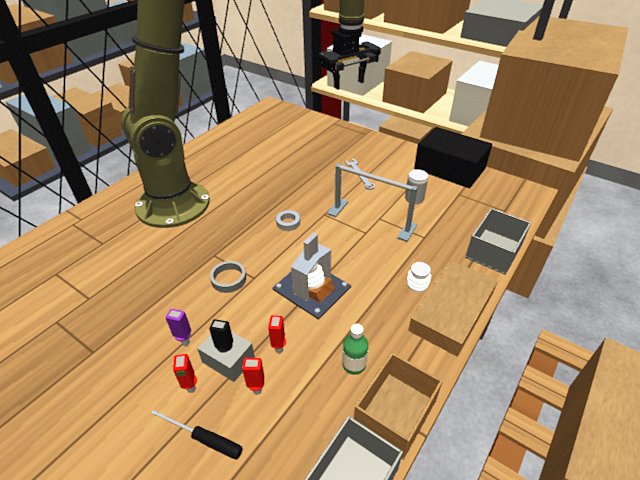

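View pics/top0.png

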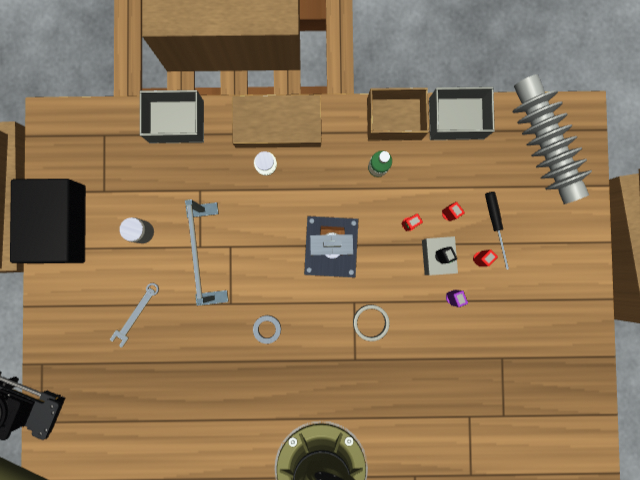

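The scene shows the guard at about (312,265) on its plate, the bar at (340–415,165–190), and the black gauge in its grey stand at (222,340), with red and purple decoys around it. In the top view the guard is at (331,245), the bar runs (190,205)–(200,300), and the stand is at (440,255).

Run:
```python
import cv2,numpy as np
a=cv2.imread("pics/top0.png")
f=lambda x0,y0,w,h,s:cv2.resize(a[y0:y0+h,x0:x0+w],None,fx=s,fy=s,interpolation=cv2.INTER_CUBIC)
L=np.hstack([f(295,205,75,80,5),f(400,195,80,80,5)])
b=f(175,190,70,125,3); b2=cv2.rotate(b,cv2.ROTATE_90_COUNTERCLOCKWISE)
out=np.zeros((600,800,3),np.uint8);out[:400,:775]=L[:, :775] if L.shape[1]>=775 else L
out[400:600,:b2.shape[1]]=b2[5:205]
cv2.imwrite("pics/c1.png",out)
```

```text
(no output)
```

View pics/c1.png

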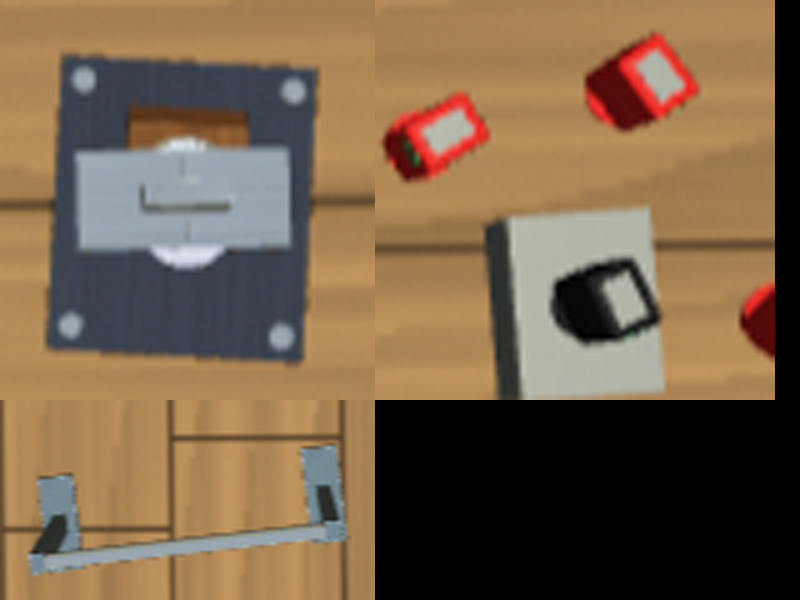

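The crop shows, in its pixels, plate corners (62,55),(318,68),(302,362),(47,348) and the guard tab around (187,197). The stand top spans (505,220)–(665,388) and the gauge's top face is near (630,300). The bar's ends are at (40,563) and (337,532).

```bash
cat > h.py <<'E'
import numpy as np,cv2
from bench import *
from scipy.spatial.transform import Rotation as Ro
def K(n):
    c=get_calibration(n);f=240/np.tan(np.radians(c["fovy"]/2));return f,c["cx"],c["cy"],np.array(c["R"]),np.array(c["t"])
def ray(n,u,v):
    f,cx,cy,R,t=K(n);d=R.T@np.array([(u-cx)/f,(v-cy)/f,1]);return -R.T@t,d/np.linalg.norm(d)
def onz(n,u,v,z):
    o,d=ray(n,u,v);return o+d*(z-o[2])/d[2]
def proj(n,X):
    f,cx,cy,R,t=K(n);c=R@np.array(X)+t;return np.array([cx+f*c[0]/c[2],cy+f*c[1]/c[2]])
def grab(n,name,u,v,w,h,s):
    im=get_image(n)[...,::-1];cv2.imwrite("pics/"+name,cv2.resize(im[v:v+h,u:u+w],None,fx=s,fy=s,interpolation=cv2.INTER_CUBIC))
E
python3 - <<'E'
from h import *
c=lambda X,Y,x0,y0:((X+.5)/5-.5+x0,(Y+.5)/5-.5+y0)
P=[onz("top",*c(*p,295,205),.01) for p in((62,55),(318,68),(302,362),(47,348))]
print("plate",np.round(P,4),np.mean(P,0))
d=(P[0]+P[1]-P[2]-P[3]);print("plate yaw",np.degrees(np.arctan2(d[1],d[0])))
print("tab",onz("top",*c(187,197,295,205),.17))
print("roofctr",onz("top",*c(183,200,295,205),.108))
R_=[onz("top",*c(x,y,295,205),.10) for x,y in((75,152),(291,150),(290,250),(78,250))];print(np.round(R_,4))
b=[onz("top",188.7,203.3,.156),onz("top",199,302.3,.156)];print("bar",b,np.mean(b,0));d=b[0]-b[1];print(np.degrees(np.arctan2(d[1],d[0])),np.linalg.norm(d))
S=[onz("top",*c(x-375,y,400,195),.055) for x,y in((505,220),(650,208),(665,388),(520,398))];print("stand",np.round(S,4),np.mean(S,0))
print("gauge top",onz("top",*c(255,300,400,195),.127))
s=get_state();print(Ro.from_rotvec(s["tool_rot"]).as_matrix().round(3))
a=cv2.imread("pics/top0.png")[235:275,425:475];a=cv2.resize(a,None,fx=8,fy=8,interpolation=cv2.INTER_CUBIC)
b=cv2.imread("pics/scene0.png")[310:385,190:265];b=cv2.resize(b,None,fx=5,fy=5,interpolation=cv2.INTER_CUBIC)
o=np.zeros((380,780,3),np.uint8);o[:320,:400]=a;o[:375,402:777]=b;cv2.imwrite("pics/c2.png",np.clip(o*1.6,0,255).astype(np.uint8))
E
```

```text
plate [[ 0.6335  0.0253  0.01  ]
 [ 0.6253 -0.1044  0.01  ]
 [ 0.4766 -0.0939  0.01  ]
 [ 0.4853  0.0347  0.01  ]] [ 0.5551634  -0.03455731  0.01      ]
plate yaw -3.822914033836093
tab [ 0.55208127 -0.03033345  0.17      ]
roofctr [ 0.55401468 -0.03102876  0.108     ]
[[ 0.5778  0.0193  0.1   ]
 [ 0.5775 -0.0827  0.1   ]
 [ 0.5302 -0.0815  0.1   ]
 [ 0.5314  0.0185  0.1   ]]
bar [array([0.64890955, 0.29173005, 0.156     ]), array([0.42559482, 0.26914077, 0.156     ])] [0.53725219 0.28043541 0.156     ]
5.776077585465719 0.22445432990547473
stand [[ 0.5687 -0.2644  0.055 ]
 [ 0.5737 -0.3356  0.055 ]
 [ 0.4856 -0.3408  0.055 ]
 [ 0.4816 -0.2699  0.055 ]] [ 0.52737071 -0.30269008  0.055     ]
gauge top [ 0.52651759 -0.30576827  0.127     ]
[[-0.924  0.382 -0.001]
 [ 0.382  0.924 -0.002]
 [-0.    -0.002 -1.   ]]
```

View pics/c2.png

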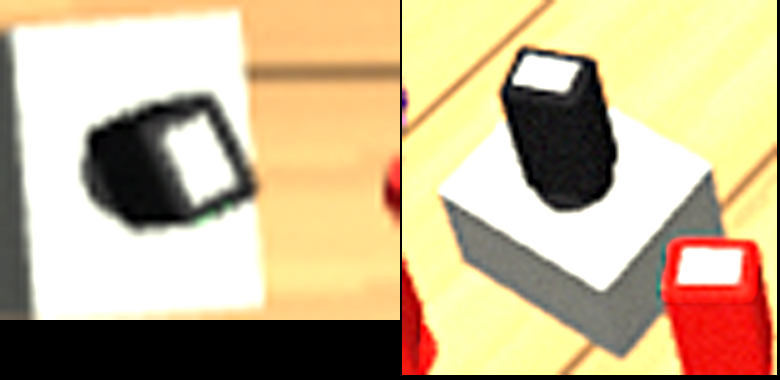

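The gauge's top face is at (205,155) in the left crop, with its long (34 mm) side about 21° from world x. I'll go above the guard first.

```bash
for i in 1; do python3 -m crank '[[1,0.483,-1,0,-0.063],[1,0.483,-1,0,-0.063],[1,0.483,-1,0,-0.063],[1,0.483,-1,0,-0.063]]' 30; done
python3 -m crank '[[1,0.483,-1,0,-0.063],[1,0.483,-1,0,-0.063],[1,0.483,-1,0,-0.063],[1,0.483,-1,0,-0.063]]'
python3 -m crank '[[1,0.483,-1,0,-0.063],[1,0.483,-1,0,-0.063],[1,0.483,-1,0,-0.063],[1,0.483,-1,0,-0.063],[1,0.55,-1,0,-0.063]]'
python3 - <<'E'
from h import *
s=get_state();R=Ro.from_rotvec(s["tool_rot"]).as_matrix();print(s["position"],R[:,1])
print(np.round(s["joint_positions"],2))
E
```

```text
time: 0.6
position: [0.3466, 0.3971, 0.2224]
tool_rot: [1.211, 2.898, -0.001]
ft_force: [0.6, 0.8, 0.6]
grip_width: 0.998
grip_force: 0.0
time: 1.1
position: [0.4425, 0.197, 0.2225]
tool_rot: [1.758, 2.603, -0.001]
ft_force: [-0.9, 0.9, -1.3]
grip_width: 1.003
grip_force: 0.0
time: 1.72
position: [0.5517, -0.0028, 0.2225]
tool_rot: [2.237, 2.205, -0.001]
ft_force: [-0.8, 0.4, 0.3]
grip_width: 1.001
grip_force: 0.0
[ 0.55169182 -0.00283836  0.22247917] [ 9.99893650e-01 -1.45829250e-02 -1.65675746e-04]
[-0.54  0.11  0.54  1.72 -0.06  1.33 -0.  ]
```

```bash
python3 -m crank '[[1,0,-0.14,0,0],[1,0,-0.14,-0.2,0],[1,0,-0.14,-0.4,0],[1,0,-0.14,-0.46,0],[1,0,-0.14,-0.46,0]]' 
python3 -m crank '[[0,0,0,0,0],[0,0,0,0,0],[0,0,0,0,0],[0,0,0,0,0],[0,0,0,0,0]]' 35
python3 -m crank '[[0,0,0,0,0],[0,0,0,0.05,0],[0,0,0,0.1,0],[0,0,0,0.1,0],[0,0,0,0.1,0]]' 35
```

```text
time: 2.35
position: [0.5513, -0.0262, 0.1303]
tool_rot: [-2.229, -2.213, 0.001]
ft_force: [0.1, 0.7, 0.2]
grip_width: 1.005
grip_force: 0.0
time: 2.98
position: [0.5515, -0.0272, 0.1307]
tool_rot: [2.231, 2.212, 0.0]
ft_force: [0.5, 0.2, 0.3]
grip_width: 0.518
grip_force: 0.0
time: 3.6
position: [0.5531, -0.0273, 0.1529]
tool_rot: [2.229, 2.21, 0.005]
ft_force: [-0.5, 0.4, 7.9]
grip_width: 0.133
grip_force: 35.0
```

```bash
python3 -m crank '[[0,0,0,0,0],[0,0,0,0,0]]' 35
python3 - <<'E'
from h import *
grab("scene","g1.png",230,190,160,150,4)
E
```

```text
time: 3.85
position: [0.553, -0.0273, 0.1528]
tool_rot: [2.229, 2.21, 0.005]
ft_force: [-0.2, -0.2, 7.6]
grip_width: 0.132
grip_force: 35.0
```

View pics/g1.png

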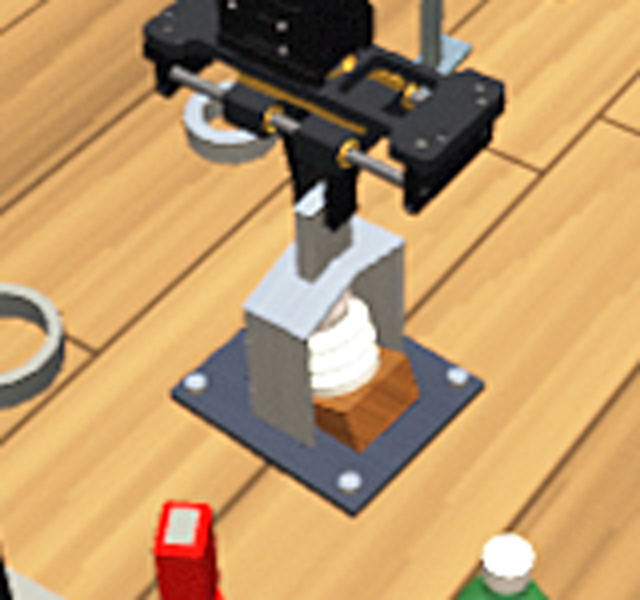

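The guard is still on the plate, with the fingers high on the tab because they closed late. I'll reopen, go down and regrip before lifting.

```bash
python3 -m crank '[[0.6,0,0,0,0],[0.6,0,0,0,0],[0.6,0,0,0,0],[0.6,0,0,-0.05,0],[0.6,0,0,-0.1,0]]' 35 
python3 -m crank '[[0,0,0,0,0],[0,0,0,0,0],[0,0,0,0,0],[0,0,0,0,0],[0,0,0,0,0]]' 35
python3 -m crank '[[0,0,0,0,0],[0,0,0,0,0],[0,0,0,0,0],[0,0,0,0,0],[0,0,0,0,0]]' 35
python3 -m crank '[[0,0,0,0.05,0],[0,0,0,0.1,0],[0,0,0,0.1,0]]' 35
```

```text
time: 4.53
position: [0.5511, -0.0272, 0.1296]
tool_rot: [-2.23, -2.212, 0.001]
ft_force: [0.5, -0.9, -0.1]
grip_width: 0.572
grip_force: 0.0
time: 5.15
position: [0.5516, -0.0272, 0.1308]
tool_rot: [2.231, 2.212, 0.001]
ft_force: [2.8, -0.1, -4.1]
grip_width: 0.136
grip_force: 35.0
time: 5.78
position: [0.5515, -0.0273, 0.1307]
tool_rot: [2.231, 2.212, 0.0]
ft_force: [0.6, 0.2, -0.0]
grip_width: 0.137
grip_force: 35.0
time: 6.15
position: [0.5522, -0.0272, 0.1518]
tool_rot: [2.23, 2.211, 0.003]
ft_force: [-0.3, -0.3, -1.2]
grip_width: 0.133
grip_force: 35.0
```

```bash
python3 -m crank '[[0,0,0,0.25,0],[0,0,0,0.5,0],[0,0,0,0.75,0],[0,0,0,0.75,0],[0,0,0,0.75,0]]' 35 
python3 -m crank '[[0,0,0.25,0,0.0],[0,-0.03,0.5,0,0.01],[0,-0.05,0.75,0,0.0175],[0,-0.075,0.9,0,0.0175],[0,-0.075,0.9,0,0.0175]]'
python3 - <<'E'
from h import *
grab("scene","g2.png",280,60,200,200,3)
E
```

```text
time: 6.78
position: [0.5509, -0.0272, 0.2996]
tool_rot: [-2.23, -2.211, 0.001]
ft_force: [0.7, 0.2, -3.6]
grip_width: 0.133
grip_force: 35.0
time: 7.4
position: [0.5344, 0.1563, 0.2978]
tool_rot: [-2.097, -2.336, 0.006]
ft_force: [0.7, -0.9, -2.2]
grip_width: 0.133
grip_force: 35.0
```

View pics/g2.png

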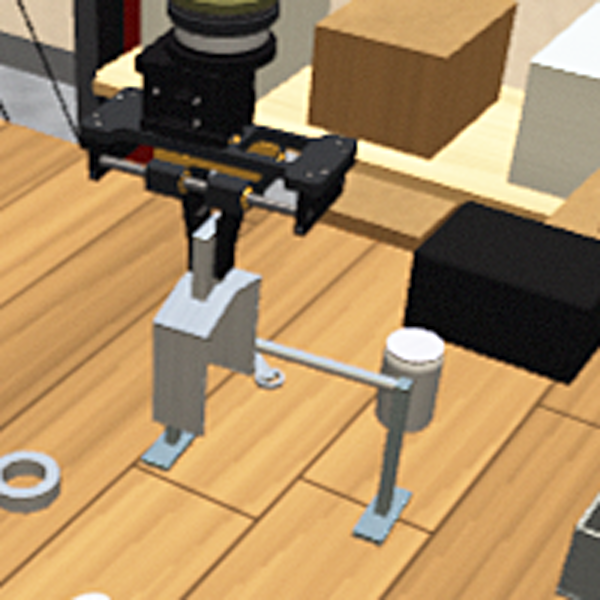

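```bash
python3 -m crank '[[0,0.015,0.25,0,0],[0,0.015,0.5,0,0.0],[0,0.015,0.635,0,0],[0,0.015,0.635,0,0],[0,0.015,0.635,0,0]]'
python3 - <<'E'
from h import *
s=get_state();a=get_image("scene");b=get_image("top")
a=a[60:260,280:480,::-1];b=b[170:330,140:290,::-1]
a=cv2.resize(a,(400,400),interpolation=2);b=cv2.resize(b,(375,400),interpolation=2);cv2.imwrite("pics/g3.png",np.hstack([a,b]))
E
```

```text
time: 8.07
position: [0.5402, 0.277, 0.3002]
tool_rot: [2.109, 2.327, -0.003]
ft_force: [0.3, 0.0, -2.5]
grip_width: 0.134
grip_force: 35.0
```

View pics/g3.png

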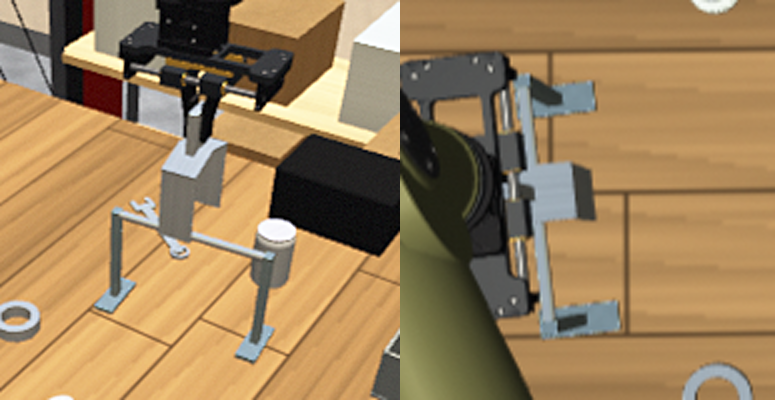

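The guard is above the bar's middle. I'll lower it.

```bash
python3 -m crank '[[0,0,0.025,-0.15,0],[0,0,0.025,-0.3,0],[0,0,0.025,-0.45,0],[0,0,0.025,-0.55,0],[0,0,0.025,-0.6,0]]' 
python3 -m crank '[[0,0,0,-0.02,0],[0,0,0,-0.04,0],[0,0,0,-0.04,0]]'
```

```text
time: 8.8
position: [0.5394, 0.283, 0.1796]
tool_rot: [2.108, 2.329, -0.002]
ft_force: [-0.7, 0.2, -2.0]
grip_width: 0.134
grip_force: 35.0
time: 9.18
position: [0.5397, 0.2848, 0.173]
tool_rot: [2.106, 2.331, 0.001]
ft_force: [-1.1, -0.1, -1.8]
grip_width: 0.138
grip_force: 35.0
```

```bash
python3 -m crank '[[0,0,0,-0.01,0],[0,0,0,-0.02,0],[0,0,0,-0.02,0]]'
python3 - <<'E'
from h import *
s=get_state();a=get_image("scene");b=get_image("top")
a=a[60:260,280:480,::-1];b=b[170:330,140:290,::-1]
a=cv2.resize(a,(400,400),interpolation=2);b=cv2.resize(b,(375,400),interpolation=2);cv2.imwrite("pics/g4.png",np.hstack([a,b]))
E
```

```text
time: 9.55
position: [0.5399, 0.2851, 0.1716]
tool_rot: [2.106, 2.331, 0.004]
ft_force: [-3.2, -2.2, 9.3]
grip_width: 0.134
grip_force: 35.0
```

View pics/g4.png

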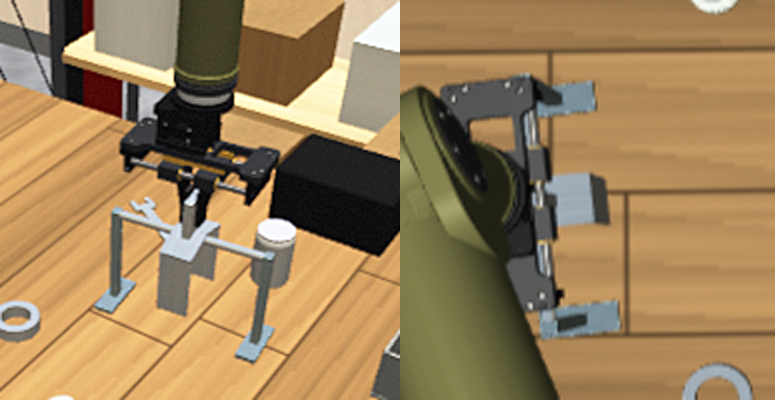

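It rests on the bar (9 N up). Releasing and moving towards the gauge.

```bash
python3 -m crank '[[0.6,0,0,0,0],[0.6,0,0,0,0],[0.6,0,0,0,0],[0.6,0,0,0,0],[0.6,0,0,0,0]]'
python3 - <<'E'
from h import *
b=get_image("scene")[60:260,280:480].copy();np.save("/tmp/rel.npy",b);print(get_state()["grip_width"])
E
python3 -m crank '[[0.6,0,0,0.1,0],[0.6,0,0,0.3,0],[0.6,0,0,0.5,0],[0.6,0,0,0.5,0]]'
python3 -m crank '[[0.6,0,-1,0,0],[0.6,0,-1,0,0],[0.6,0,-1,0,0],[0.6,0,-1,0,0],[0.6,0,-1,0,-0.02]]'
python3 -m crank '[[0.6,0,-1,0,-0.1],[0.6,0,-1,0,-0.1],[0.6,0,-1,0,-0.1],[0.6,0,-1,0,-0.1],[0.6,0,-1,0,-0.1]]'
python3 - <<'E'
from h import *
s=get_state();R=Ro.from_rotvec(s["tool_rot"]).as_matrix();print(s["position"],np.degrees(np.arctan2(R[1,1],R[0,1])),np.round(s["joint_positions"],2))
im=get_image("top");cv2.imwrite("pics/gt.png",im[...,::-1])
g=cv2.cvtColor(im,cv2.COLOR_RGB2GRAY)[235:275,425:475]
m=(g<60).astype(np.uint8);n,l,st,c=cv2.connectedComponentsWithStats(m);print(st,c+[425,235])
# guard tab location now, via scene + top: metal-grey bbox near bar
E
```

```text
time: 10.28
position: [0.5394, 0.2847, 0.1684]
tool_rot: [2.106, 2.331, -0.0]
ft_force: [-0.6, -0.3, 0.2]
grip_width: 0.569
grip_force: 0.0
0.5791116690580229
time: 10.82
position: [0.5413, 0.2855, 0.2726]
tool_rot: [2.105, 2.33, 0.011]
ft_force: [-0.2, 0.8, -0.5]
grip_width: 0.6
grip_force: 0.0
time: 11.45
position: [0.5391, 0.0832, 0.2679]
tool_rot: [-2.255, -2.187, 0.001]
ft_force: [0.4, 0.3, 0.3]
grip_width: 0.602
grip_force: 0.0
time: 12.08
position: [0.5391, -0.1157, 0.2678]
tool_rot: [-2.817, -1.39, 0.001]
ft_force: [0.2, -0.5, 0.5]
grip_width: 0.6
grip_force: 0.0
[ 0.5391453  -0.11574083  0.26784596] -37.45198710826969 [-0.44  0.1   0.65  1.65 -0.06  1.42 -0.44]
[[   0    0   50   40 1881]
 [   4    0    7   21   49]
 [  19   12   13   16   57]
 [  48   23    2    3    5]
 [   6   25    1    1    1]
 [   5   30    1    2    2]
 [   4   34    1    3    3]
 [   3   38    1    2    2]] [[449.97979798 254.5927698 ]
 [432.46938776 246.65306122]
 [449.03508772 255.84210526]
 [473.6        258.8       ]
 [431.         260.        ]
 [430.         265.5       ]
 [429.         270.        ]
 [428.         273.5       ]]
```

```bash
python3 -m crank '[[0.6,-0.06,-0.3,0,-0.025],[0.6,-0.06,-0.6,0,-0.05],[0.6,-0.06,-0.94,0,-0.0875],[0.6,-0.06,-0.94,0,-0.0875],[0.6,-0.06,-0.94,0,-0.0875]]'
python3 -m crank '[[0.6,0,0,-0.2,0],[0.6,0,0,-0.4,0],[0.6,0,0,-0.6,0],[0.6,0,0,-0.6,0],[0.6,0,0,-0.6,0]]'
python3 - <<'E'
from h import *
s=get_state();R=Ro.from_rotvec(s["tool_rot"]).as_matrix();print(s["position"],np.degrees(np.arctan2(R[1,1],R[0,1])),np.round(s["joint_positions"],2))
a=get_image("scene");a=cv2.resize(a[240:390,150:300,::-1],(600,600),interpolation=2);cv2.imwrite("pics/h1.png",a)
E
```

```text
time: 12.75
position: [0.5283, -0.3013, 0.2677]
tool_rot: [-3.086, -0.581, 0.001]
ft_force: [0.6, 0.6, -0.5]
grip_width: 0.601
grip_force: 0.0
time: 13.38
position: [0.529, -0.3019, 0.1501]
tool_rot: [3.087, 0.581, 0.003]
ft_force: [1.4, 0.2, 0.1]
grip_width: 0.598
grip_force: 0.0
[ 0.5289903  -0.30194615  0.1500844 ] -68.68925848163539 [-0.18  0.35  0.81  1.68 -0.27  1.23 -0.51]
```

```bash
python3 -m crank '[[0.6,-0.01,-0.01,-0.1,0],[0.6,-0.01,-0.01,-0.2,0],[0.6,-0.01,-0.01,-0.33,0],[0.6,-0.01,-0.01,-0.33,0],[0.6,-0.01,-0.01,-0.33,0]]'
python3 -m crank '[[0,0,0,0,0],[0,0,0,0,0],[0,0,0,0,0],[0,0,0,0,0],[0,0,0,0,0]]' 15
python3 -m crank '[[0,0,0,0,0],[0,0,0,0,0]]' 15
```

```text
time: 14.05
position: [0.5255, -0.3056, 0.0827]
tool_rot: [3.088, 0.575, -0.0]
ft_force: [-0.1, -0.1, 0.4]
grip_width: 0.598
grip_force: 0.0
time: 14.68
position: [0.5257, -0.3046, 0.0828]
tool_rot: [-3.087, -0.576, -0.001]
ft_force: [0.8, 3.1, 1.7]
grip_width: 0.297
grip_force: 15.0
time: 14.92
position: [0.5257, -0.3046, 0.0828]
tool_rot: [-3.087, -0.576, -0.001]
ft_force: [0.3, 4.2, 4.7]
grip_width: 0.299
grip_force: 15.0
```

```bash
python3 -m crank '[[0,0,0,0.04,0],[0,0,0,0.09,0],[0,0,0,0.09,0],[0,0,0,0.09,0]]' 15
python3 -m crank '[[0,-0.02,-0.008,0,0],[0,-0.04,-0.016,0,0],[0,-0.06,-0.024,0,0],[0,-0.06,-0.024,0,0]]' 12
python3 -m crank '[[0,-0.02,-0.008,0,0],[0,-0.04,-0.016,0,0],[0,-0.057,-0.022,0,0],[0,-0.057,-0.022,0,0]]' 12
```

```text
time: 15.42
position: [0.5256, -0.3048, 0.1009]
tool_rot: [-3.088, -0.576, -0.001]
ft_force: [-1.5, 4.1, 1.7]
grip_width: 0.298
grip_force: 15.0
time: 15.92
position: [0.5137, -0.3092, 0.1002]
tool_rot: [-3.087, -0.576, -0.001]
ft_force: [0.8, 3.8, -1.5]
grip_width: 0.302
grip_force: 12.0
time: 16.42
position: [0.5022, -0.3137, 0.1001]
tool_rot: [-3.088, -0.576, -0.0]
ft_force: [1.1, 4.1, -2.8]
grip_width: 0.298
grip_force: 12.0
```

```bash
python3 -m crank '[[0,0,0,0,0],[0,0,0,0.1,0],[0,0,0,0.3,0],[0,0,0,0.5,0],[0,0,0,0.5,0]]' 30
python3 -m crank '[[0,0,0,0,-0.03],[0,0,0,0,-0.069],[0,0,0,0,-0.069],[0,0,0,0,-0.069]]' 30
python3 - <<'E'
from h import *
s=get_state();p=s["position"];R=Ro.from_rotvec(s["tool_rot"]).as_matrix();yaw=np.degrees(np.arctan2(R[1,1],R[0,1]));print(p,yaw,np.round(s["joint_positions"],2))
im=get_image("scene");cv2.imwrite("pics/s5.png",im[...,::-1])
G=p-R[:,2]*.019;print("grasp px",proj("scene",G))
ex=R[:,0]*0+np.array([-R[1,1],R[0,1],0])  # tool y rotated +90: gauge +x
for th in(0,10,20,30):
    a=-np.sin(np.radians(th))*ex+np.cos(np.radians(th))*np.array([0,0,1]);print(th,proj("scene",G-.089*a),proj("scene",G-.047*a))
u,v=proj("scene",G).astype(int);c=im[v-50:v+60,u-60:u+60,::-1];cv2.imwrite("pics/s5c.png",cv2.resize(c,None,fx=5,fy=5,interpolation=2));print(u-60,v-50)
E
```

```text
time: 17.05
position: [0.5034, -0.3186, 0.2059]
tool_rot: [3.081, 0.57, 0.01]
ft_force: [-0.1, 0.9, -1.9]
grip_width: 0.297
grip_force: 30.0
time: 17.55
position: [0.5014, -0.3157, 0.2006]
tool_rot: [3.138, -0.103, -0.001]
ft_force: [-0.5, -0.3, -1.1]
grip_width: 0.294
grip_force: 30.0
[ 0.50138339 -0.31568915  0.20064874] -93.76205695859596 [-0.24  0.29  0.91  1.66 -0.23  1.31 -0.93]
grasp px [194.52015466 293.05818682]
0 [203.66884304 322.37142743] [199.51524016 309.06290105]
10 [208.68544137 325.96332125] [202.22175771 310.94856128]
20 [213.39691542 328.6798598 ] [204.73087561 312.3264801 ]
30 [217.67140486 330.42131259] [206.96895414 313.14894031]
134 243
```

View pics/s5c.png

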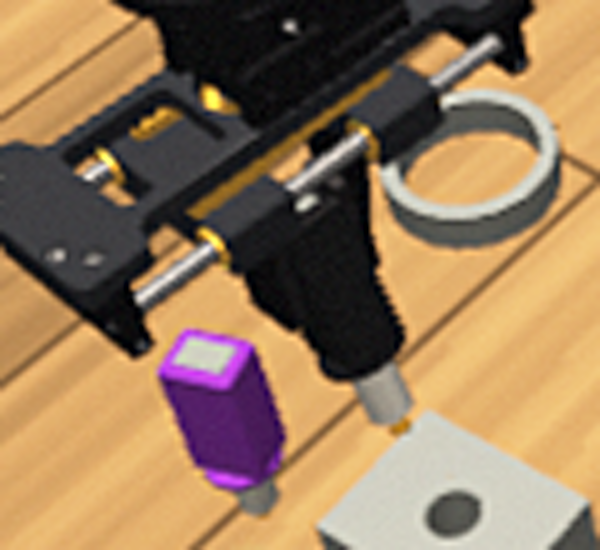

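The gauge is held tilted, with its barrel at about (380,395) and brass tip at (400,432) in the crop. That is full-image (214,329.5), close to the 20° prediction. I'll check the direction from the barrel's edges.

```bash
cat > tilt.py <<'E'
from h import *
def tilt(show=True):
    s=get_state();p=s["position"];R=Ro.from_rotvec(s["tool_rot"]).as_matrix();G=p-R[:,2]*.019;n=R[:,1]
    ex=np.array([-n[1],n[0],0]);im=get_image("scene")
    u0,v0=(proj("scene",G)).astype(int)+[-5,10];c=im[v0:v0+40,u0:u0+40];S=8
    h=cv2.cvtColor(cv2.resize(c,None,fx=S,fy=S,interpolation=2),cv2.COLOR_RGB2HSV)
    px=lambda q:(np.asarray(q)+.5)/S-.5+[u0,v0]
    def inpl(q):
        o,d=ray("scene",*q);return o+d*((G-o)@n)/(d@n)
    def comp(m,e):
        k,l,st,ct=cv2.connectedComponentsWithStats(m.astype(np.uint8))
        i=min((i for i in range(1,k) if st[i,4]>60),key=lambda i:np.linalg.norm(px(ct[i])-e));return l==i
    a=-np.sin(.35)*ex+np.cos(.35)*np.array([0,0,1])
    b=comp((h[...,1]<60)&(h[...,2]>90),proj("scene",G-.065*a))
    t=comp((h[...,0]<22)&(h[...,1]>160)&(h[...,2]>90),proj("scene",G-.086*a))
    for m,nm in((b,"barrel"),(t,"tip")):
        y,x=np.nonzero(m);q=px([x.mean(),y.mean()]);X=inpl(q)-G;print(nm,m.sum(),q.round(1),"ex,z",(X@ex).round(4),X[2].round(4),"ang via G",np.degrees(np.arctan2(X@ex,-X[2])).round(1))
    y,x=np.nonzero(b);pts=np.column_stack([x,y]).astype(np.int32);r=cv2.minAreaRect(pts);print("rect",r)
    d=np.array([.45,.9]);d/=np.linalg.norm(d)
    for _ in range(3):
        w=np.array([d[1],-d[0]]);al=pts@d;ac=pts@w;lo,hi=np.percentile(al,[25,75]);M=[]
        for k in np.arange(lo,hi,2):
            j=np.abs(al-k)<1;M.append(k*d+w*(ac[j].max()+ac[j].min())/2)
        M=np.array(M);vx=cv2.fitLine(M.astype(np.float32),cv2.DIST_L2,0,.01,.01).ravel();d=vx[:2]*np.sign(vx[1])
    A,B=inpl(px(vx[2:]-40*d)),inpl(px(vx[2:]+40*d));D=B-A;print("axis angle",np.degrees(np.arctan2(D@ex,-D[2])).round(1))
tilt()
E
python3 tilt.py
```

```text
barrel 5480 [210.6 321.5] ex,z 0.0275 -0.0631 ang via G 23.6
tip 454 [213.9 327.7] ex,z 0.033 -0.0783 ang via G 22.8
rect ((178.28369140625, 152.82815551757812), (87.20108795166016, 74.11629486083984), 61.460018157958984)
axis angle 21.6
```

Run:
```python
from h import *
C=np.array([.5452,-.0339,.085]);L=[]
for n in("top","scene"):
    im=get_image(n);cv2.imwrite(f"pics/{n}6.png",im[...,::-1]);q=proj(n,C);u0,v0=q.astype(int)-14
    S=8;g=cv2.cvtColor(cv2.resize(im[v0:v0+28,u0:u0+28],None,fx=S,fy=S,interpolation=2),cv2.COLOR_RGB2GRAY)
    print(n,q);print(cv2.resize(g,(28,28),interpolation=cv2.INTER_AREA))
```

```text
top [332.07323332 248.78132244]
[[ 66  67  72  98 101  99 104 129 164 215 232 242 243 237 233 237 235 235
  207 166 148 119 109 103 105 103  82  70]
 [ 66  69  80  99 101 103 133 189 224 237 244 239 241 238 242 243 242 241
  227 217 204 151 108 103 106 103  76  69]
 [ 67  70  86 100 105 131 188 230 246 244 246 240 243 243 247 246 244 242
  238 236 234 215 141 104 107 103  72  68]
 [ 67  70  87 101 120 183 226 239 247 247 247 247 247 247 247 247 247 247
  246 242 243 238 198 120 106 103  73  68]
 [ 67  71  89 107 151 212 237 243 247 247 247 246 246 244 240 241 245 246
  247 247 246 241 230 182 116 101  68  66]
 [ 65  72  98 121 190 229 243 247 247 244 234 234 223 218 211 213 217 228
  240 246 247 246 242 230 157 103  57  66]
 [ 67  74 110 150 222 243 247 245 233 231 211 224 202 197 203 204 193 201
  218 228 238 246 247 242 184 103  55  65]
 [ 67  75 122 187 239 248 246 233 200 222 216 228 224 223 224 224 221 216
  211 209 208 231 247 244 201 109  64  66]
 [ 66  72 132 211 246 246 232 204 206 227 224 224 224 225 225 225 224 223
  223 221 197 203 242 247 229 144  74  66]
 [ 64  67 143 2
[... 4819 characters left out ...]
 87  88  92  93  95  93  87  96 190 224 181 145 150 157 166 180 184 182
  174 167 167 186 238 254 255 255 255 255]
 [ 89  93  94  95  94  89  84 148 241 253 228 166 143 142 144 154 164 168
  176 196 223 245 254 255 255 255 255 253]
 [ 94  97  95  95  96  88  86 212 254 255 253 241 219 203 197 194 206 227
  240 248 253 255 255 255 255 255 252 249]
 [ 96  96  94  93  93  86  89 222 255 255 255 255 253 250 250 248 250 253
  255 255 255 255 255 255 253 252 249 253]
 [ 98  97  95  95  93  88  83 150 241 255 255 255 255 255 255 255 255 255
  255 255 255 255 254 252 244 249 254 255]
 [ 95  95  98  99  94  93  85  90 205 252 255 255 255 255 255 255 255 255
  255 255 255 252 249 248 250 254 255 255]]
```

Ring centre found at top (332.1,248.9) and scene (307.6,263.0), which agrees with the plate-based estimate. Moving the tip to about 20 mm off the face.

```bash
python3 -m crank '[[0,0,0.2,0.1,0],[0,0,0.45,0.1,0],[0,0,0.71,0.1,0],[0,0,0.71,0.1,0]]' 30
python3 -m crank '[[0,0.012,0.2,0,0],[0,0.012,0.45,0,0],[0,0.012,0.71,0,0],[0,0.012,0.71,-0.15,0],[0,0.012,0.71,-0.26,0]]' 
python3 -m crank '[[0,0,0,0,0],[0,0,0,0,0]]'
cat >> tilt.py <<'E'
im=get_image("scene");s=get_state();print(s["position"],s["tool_rot"])
cv2.imwrite("pics/s7.png",cv2.resize(im[190:310,240:380,::-1],None,fx=5,fy=5,interpolation=2))
E
python3 tilt.py
```

```text
time: 18.25
position: [0.5029, -0.167, 0.2205]
tool_rot: [-3.137, 0.088, -0.001]
ft_force: [-0.1, -1.2, -0.4]
grip_width: 0.296
grip_force: 30.0
time: 18.88
position: [0.5044, -0.0308, 0.1678]
tool_rot: [3.139, -0.101, 0.0]
ft_force: [0.2, 0.1, -1.1]
grip_width: 0.297
grip_force: 30.0
time: 19.12
position: [0.5051, -0.0313, 0.1695]
tool_rot: [3.14, -0.104, 0.002]
ft_force: [0.1, 0.1, -0.4]
grip_width: 0.297
grip_force: 30.0
barrel 3638 [302.1 249.1] ex,z 0.027 -0.0628 ang via G 23.3
tip 427 [304.  255.2] ex,z 0.032 -0.0798 ang via G 21.9
rect ((124.30775451660156, 132.6973114013672), (75.5186767578125, 53.8363151550293), 70.82099914550781)
axis angle 18.3
[ 0.50530265 -0.03096697  0.16975766] [-3.13963699e+00  1.03325103e-01 -3.05200912e-03]
```

View pics/s7.png

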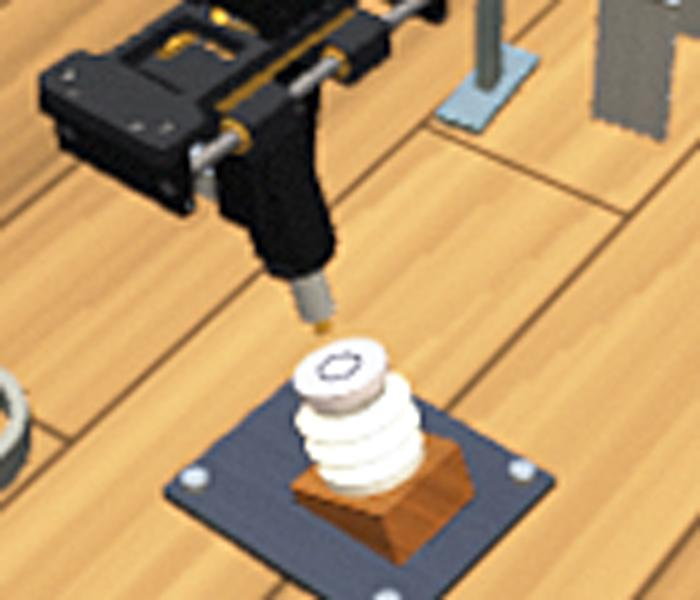

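The gauge is aimed at the cap: tip at (322,327) in the crop, ring at (340,367). I'll approach along the axis with averaged force readings.

```bash
cat > f.py <<'E'
from h import *
import sys
F=[];P=[]
for i in range(12):
    get_image("scene");s=get_state();F.append(s["ft_force"]);P.append(s["position"])
a=np.array([-.342*.998,.342*.066,.94]);F=np.array(F);P=np.mean(P,0)
print("t",round(s["time"],2),"F",F.mean(0).round(2),"axial",(F@a).mean().round(2),"+-",(F@a).std().round(2),"P",P.round(4),"pos.a",((P@a)*1000).round(2))
E
python3 f.py
python3 -m crank '[[0,0.009,-0.0006,-0.025,0],[0,0.018,-0.0012,-0.05,0],[0,0.0256,-0.0017,-0.0705,0],[0,0.0256,-0.0017,-0.0705,0]]' 30 | grep force; python3 f.py
```

```text
t 19.82 F [ 0.05  0.12 -1.06] axial -1.01 +- 0.38 P [ 0.5047 -0.0305  0.169 ] pos.a -14.12
ft_force: [0.0, 0.8, -0.9]
grip_force: 30.0
t 20.93 F [ 0.05 -0.15 -1.08] axial -1.03 +- 0.34 P [ 0.5096 -0.0308  0.1545] pos.a -29.35
```

```bash
python3 -m crank '[[0,0.0017,-0.0001,-0.0047,0],[0,0.0034,-0.0002,-0.0094,0],[0,0.0034,-0.0002,-0.0094,0]]' >/dev/null; python3 f.py
python3 -m crank '[[0,0.0017,-0.0001,-0.0047,0],[0,0.0034,-0.0002,-0.0094,0],[0,0.0034,-0.0002,-0.0094,0]]' >/dev/null; python3 f.py
```

```text
t 21.9 F [ 0.01 -0.22 -1.02] axial -0.97 +- 0.42 P [ 0.5102 -0.0308  0.1526] pos.a -31.4
t 22.88 F [-0.04  0.19 -0.85] axial -0.78 +- 0.37 P [ 0.5109 -0.0309  0.1507] pos.a -33.39
```

```bash
python3 -m crank '[[0,0.0017,-0.0001,-0.0047,0],[0,0.0017,-0.0001,-0.0047,0]]' >/dev/null; python3 f.py
python3 -m crank '[[0,0.0017,-0.0001,-0.0047,0],[0,0.0017,-0.0001,-0.0047,0]]' >/dev/null; python3 f.py; python3 tilt.py
```

```text
t 23.73 F [-0.04 -0.05 -0.14] axial -0.13 +- 0.39 P [ 0.5113 -0.0309  0.1498] pos.a -34.36
t 24.57 F [-0.02 -0.13  0.48] axial 0.46 +- 0.53 P [ 0.5116 -0.0309  0.1489] pos.a -35.39
barrel 34578 [310.  269.2] ex,z 0.0421 -0.0968 ang via G 23.5
tip 129 [306.4 261.8] ex,z 0.0314 -0.0785 ang via G 21.8
rect ((179.6741180419922, 241.92721557617188), (288.5732421875, 225.04246520996094), 31.772207260131836)
axis angle 62.1
[ 0.5116043  -0.03090147  0.14884538] [ 3.13985197e+00 -1.02179593e-01 -5.14745152e-05]
```

```bash
python3 -m crank '[[0,0.0017,-0.0001,-0.0047,0],[0,0.0034,-0.0002,-0.0094,0],[0,0.0034,-0.0002,-0.0094,0]]' >/dev/null; python3 f.py; python3 f.py
```

```text
t 25.65 F [-0.42  0.06  0.59] axial 0.7 +- 0.43 P [ 0.5122 -0.0309  0.147 ] pos.a -37.38
t 26.25 F [-0.53  0.36  0.74] axial 0.89 +- 0.48 P [ 0.5123 -0.0309  0.147 ] pos.a -37.39
```

```bash
python3 -m crank '[[0,0.0014,-0.0001,-0.0038,0],[0,0.0014,-0.0001,-0.0038,0],[0,0.0014,-0.0001,-0.0038,0]]' >/dev/null; python3 f.py; python3 f.py;python3 f.py
python3 - <<'E'
from h import *
# brass pixels + barrel-end rows; guard and bystander change check against first pictures
im=get_image("scene");G=get_state()
a=cv2.imread("pics/scene0.png")[...,::-1].astype(int);d=np.abs(im.astype(int)-a).max(2)>60
n,l,st,c=cv2.connectedComponentsWithStats(cv2.morphologyEx(d.astype(np.uint8),cv2.MORPH_OPEN,np.ones((3,3))))
print([(s[:4].tolist(),int(s[4])) for s in st[1:] if s[4]>15])
h=cv2.cvtColor(im,cv2.COLOR_RGB2HSV)[250:270,296:318]
print("S");print(h[...,1]);print("V");print(h[...,2])
r=np.load("/tmp/rel.npy").astype(int);e=np.abs(im[60:260,280:480].astype(int)-r).max(2)>40;print("guard-area diff rows>130 (hung guard, legs):",e[120:,:].sum())
E
```

```text
t 27.23 F [-0.98  0.05  1.01] axial 1.28 +- 0.45 P [ 0.5125 -0.031   0.1462] pos.a -38.2
t 27.82 F [-0.92  0.49  0.93] axial 1.2 +- 0.43 P [ 0.5125 -0.031   0.1462] pos.a -38.21
t 28.43 F [-1.23  0.26  0.97] axial 1.34 +- 0.39 P [ 0.5125 -0.031   0.1462] pos.a -38.21
[([105, 0, 22, 7], 95), ([184, 0, 43, 42], 871), ([221, 4, 24, 54], 827), ([322, 13, 59, 77], 1921), ([174, 18, 8, 12], 62), ([186, 20, 9, 5], 30), ([248, 21, 73, 72], 1534), ([155, 28, 16, 8], 68), ([193, 28, 6, 6], 31), ([170, 35, 14, 26], 269), ([242, 35, 21, 30], 340), ([156, 39, 14, 18], 161), ([120, 43, 11, 5], 43), ([113, 51, 23, 60], 665), ([159, 63, 8, 9], 59), ([305, 68, 5, 10], 42), ([239, 70, 95, 201], 7955), ([168, 76, 11, 23], 124), ([173, 100, 5, 6], 26), ([305, 103, 4, 5], 18), ([131, 118, 10, 6], 34), ([150, 119, 6, 3], 18), ([174, 119, 5, 7], 28), ([157, 123, 11, 8], 47), ([174, 141, 5, 8], 37), ([124, 143, 6, 10], 49), ([130, 151, 5, 10], 36), ([359, 155, 31, 63], 953), ([299, 270, 9, 24], 156), ([209, 320, 24, 33], 551)]
S
[[ 30  59  18  55  67  36  73  41  85  23  13  97  78 142 137 133 134 138
  131
[... 2994 characters left out ...]
[233 231 234 244 255 255 255 235 172 231 220 239 255 255 217 167 248 255
  255 255 242 198]
 [233 232 240 255 255 255 255 226 207 255 255 255 255 214 167 250 255 255
  255 246 228 223]
 [241 215 206 255 255 253 255 244 154 179 194 178 198 201 249 255 255 255
  246 234 221 250]
 [221 133 163 255 255 253 254 255 253 239 240 255 255 255 255 255 255 243
  231 234 214 242]
 [111 114 114 246 255 255 255 255 255 255 255 255 255 255 255 252 238 233
  234 232 190 246]
 [116 109 104 129 228 255 255 255 255 255 255 255 255 241 223 230 231 231
  232 194 171 255]
 [117 116 108 101 104 157 192 204 218 221 199 188 208 219 224 226 221 208
  182 176 242 255]]
guard-area diff rows>130 (hung guard, legs): 2601
```

```bash
python3 -c "
from bench import close_job;print(close_job())"
```

```text
the job is handed in; nothing more can be done
None
```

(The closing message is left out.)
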